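Put the tamper away and roll the keeper shut

TASK

Closing up the espresso bar: stand the tamper with the pale wooden handle upright on the cork mat inside the open roll-top keeper, setting it down rather than dropping it. Then roll the slatted cover forward and down until the keeper is fully shut, with the tamper still standing on the mat.

Things in the scene. Friction and masses are not known exactly. Their poses are not given: they have to be found in the camera images.
- keeper: White fixed roll-top bin, 360 deep (x), 285 wide (y), 218 mm high. Origin: centre of its underside; x to its back (mouth faces -x), z up. Cheeks of radius 164 at y = +-130, 250 apart inside; cover (outer radius 174) turns about the y axis through (0,0,35); fixed hood of radius 182 over the back, top 218 up. Front lip 40 high at x = -174. Cork mat 80 x 160 mm centred at (-95,0), its top at z = 15.
- cover (a joint): Opening of the walnut-slatted cover, rad: 0 = shut against its stop, 1.45 = fully open, tucked under the hood; starts at 1.3 to 1.45, with its lower edge then about 210 mm up at x = -40 to -15 mm in the keeper's frame. Stays where it is left; pushing its handle along the arc takes 2 to 4 N.
- cover_handle (a point): Middle of the cover's brass bar handle: 12 mm thick, 120 long along the keeper's y, on end posts, bar centre 24 mm out from the slats. At opening q it is at x = -198 cos(0.262+q), z = 35 + 198 sin(0.262+q) mm in the keeper's frame: on top, 232 up, when open; in front, 86 up, when shut. Push it forward from behind while high, press it down from above once half-way.
- tamper_mid (a point): Coffee tamper with pale wooden handle, upright, 0.3 kg, 85 mm tall: steel foot 54 across and 20 high, a neck, then a straight wooden handle 34 mm across from 28 to 85 mm above its underside. The point is on its axis half-way up, 42.5 mm above the underside; z up. An otherwise equal tamper with a black handle is not wanted.
There are look-alikes about, which are no part of the job. What is shaped like the part that bears tamper_mid but orange or pink is not meant.

How it is judged:
By the outcome, as a careful person would: the job done as asked, in the order asked, and still so for the second after the job is handed in, with the robot touching nothing.
It also fails if it takes over 64 s, if anything falls off the work surface, if the arm or the gripper's body presses on something with over 40 N, if the wrist force passes 120 N, or if a joint passes its speed limit or range.

ROBOT

A 6-joint arm with a two-finger parallel gripper is mounted at the origin on the work surface. World frame = base frame: x ahead of the robot, y to its left, z up, the work surface at z = 0. Lengths are in m, angles in rad, forces in N, time in s.
With the tool pointing down it reaches from about 0.25 to 0.725 m from the base axis. Payload 4 kg.
Tool frame: the origin (TCP) lies at the very end of the fingers, on their centre line; the grasp point (between the pads) lies 19 mm behind it; x points along the fingers, z is the direction in which the jaws open and shut, and the axes are right-handed (so a half turn about x gives the same grasp; the last joint's range is limited). The gripper opens to 85 mm and grips with 20 to 120 N. Pads are 22 mm wide; open, the fingers measure 114 mm over their backs; the gripper's body (76 mm by 85 mm) begins 54 mm behind the grasp point. The pads swing forward as they close: fully open they stand 13 mm farther back than shut.
Start: joints at [-1.125, 0.241, 0.005, 1.335, 0, 1.571], TCP at [0.216, -0.451, 0.231] pointing down, gripper open.
Joint ranges: [-2.72, 2.72], [-1.05, 1.87], [-1.09, 1.28], [-1.99, 2.15], [-1.42, 1.44], [-3.14, 3.14]. Speed limits (rad/s): [2.79, 2.79, 3.14, 3.14, 3.14, 3.14].

INTERFACE

Orientations are given as a unit quaternion [x, y, z, w].
In Python, from workcell import bot gives the robot as it stands.
- The arm moves only by the tool apply_moves, never from a script. Its argument "targets" is one flat list of numbers, 7 for each row, row after row: the shift along the tool's x, y, z in units of 25 cm (1.0 is 25 cm), then the turn, a rotation vector about the tool's x, y, z in units of 0.5 rad (1.0 is 0.5 rad), then the opening, from 0 (shut) to 1 (fully open). In form: [tx, ty, tz, wx, wy, wz, claw, tx, ty, tz, wx, wy, wz, claw, ...]. A call has 1 to 12 rows; each row is the pose to reach, as a shift and turn from the pose commanded when the call began, along the tool's axes at that moment; what a row does not reach only later rows make up. A row lasts 1/12 s, in which the tool goes at most 41.7 mm and 7.16 degrees, less where a joint would pass 70% of its speed; a pose out of reach is approached as far as the arm can. A call with a number of a shift or a turn outside -1 to 1 is refused whole. A call with a gripper value outside its range is refused whole. The fingers move at their own pace and stop on an object; the grip force is fixed at half the most. Time passes only in rows, so rows that repeat a pose let the fingers close. It gives the time, the measured TCP pose, the force and the opening at its end, in the units of the state.
- bot.get_obs(): the state, without advancing time (a new reading comes with each control period).
- bot.camera(name): name is "scene" or "side" or "wrist"; returns (picture, depth): 384x512x3 uint8, red, green, blue; 384x512 float32, m along the optical axis (not along the pixel's ray), 0 where there is no reading.
- bot.camera_params(name): a dict with "fx", "fy", "cx", "cy" (pixels), "T" (4x4, takes a point from camera to world coordinates); the wrist camera has in their place "tool_from_camera" (4x4, takes a point from camera to tool coordinates, whose origin is the TCP and whose axes are the tool frame's). Camera axes: x right, y up, looking along -z (the intrinsics and any distortion apply to the point x, -y, -z); pixel columns grow to the right and rows downward; lengths in m; the calibration is good to about 2 mm. The wrist camera is an equidistant fisheye: a pixel r from the principal point sees the ray r / f radians off the axis. A picture is of the moment at which its call begins: read the wrist's pose just before it. camera_params takes no time and is no camera call.
- bot.job_done(): hands the job in, once; it reports no verdict.
The state is a dict: "clock": time; "joint_pos": joint angles; "joint_vel": joint speeds; "tau": joint torques, N m; "eef_pos": TCP position; "tool_rot": TCP orientation; "ft_force": force on the tool from outside, world axes, zero at the start; "ft_torque": the same for the moment, N m; "grip_width": finger opening in m.
Only numpy, scipy, OpenCV 4.12 (cv2) and the standard library are available. Lean on these libraries where they do the work, as an engineer would, in place of code of your own. Each camera call takes 0.05 s, during which the arm holds its last target.

## Working session

There is one attempt and no reset: what is moved stays moved. The work goes in short steps, Python scripts to look and compute and a tool call to move; the robot and the scene stay as the last step left them, time stands still between calls to the robot, and variables do not carry over. Pictures are saved under pics/ and viewed, and the job is handed in when it is done.

Besides the shell and the picture viewer there is one more tool, called after "Call:" as name(argument=value, ...), one argument or row to a line, values as JSON. apply_moves: Moves the arm, as the interface text tells. Its arguments: {"type":"object","properties":{"targets":{"type":"array"}},"required":["targets"]}

```bash
ls; mkdir -p pics; python3 - <<'E'
from workcell import bot
import cv2,numpy as np
o=bot.get_obs();print(o)
for n in ["scene","side"]:
    p,d=bot.camera(n);cv2.imwrite(f"pics/{n}0.png",p[:,:,::-1]);np.savez(f"pics/{n}0.npz",p=p,d=d)
    c=bot.camera_params(n);print(n,c)
print(bot.camera_params("wrist"))
E
```

```text
pics
{'clock': 0.0, 'joint_pos': array([-1.12502015e+00,  2.41446902e-01,  3.69388942e-03,  1.33518069e+00,
       -3.53311833e-05,  1.57083093e+00]), 'joint_vel': array([-0.00044091, -0.00089548,  0.00128418,  0.00221338, -0.00086503,
       -0.00020779]), 'tau': array([-2.54673350e-04, -3.72319829e+01,  2.52406186e+01,  1.70073321e-02,
       -6.52045969e-05, -7.53587955e-06]), 'eef_pos': array([ 0.21529363, -0.45056547,  0.23038443]), 'tool_rot': array([ 0.37751052,  0.5987942 , -0.37672565,  0.59750238]), 'ft_force': array([-0.94523484, -0.06219632, -0.32836534]), 'ft_torque': array([ 0.01083658, -0.03609163, -0.00392118]), 'grip_width': 0.08532123801271378}
scene {'fx': 389.9255326179326, 'fy': 389.9255326179326, 'cx': 254.69992208925413, 'cy': 191.90074421681334, 'T': array([[-0.5326812 , -0.7988846 ,  0.27934591,  0.79782648],
       [ 0.84631255, -0.50376581,  0.17313313,  0.21361219],
       [ 0.00241153,  0.32863871,  0.94445264,  1.15067255],
       [ 0.        ,  0.        ,  0.        ,  1.        ]])}
side {'fx': 480.3806930223498, 'fy': 480.3806930223498, 'cx': 251.93174861234507, 'cy': 193.9353100819187, 'T': array([[ 0.95607739, -0.28021683,  0.08599156,  0.64174537],
       [ 0.29306142,  0.90826842, -0.29860256, -0.44563947],
       [ 0.00557005,  0.31068796,  0.95049564,  1.56975719],
       [ 0.        ,  0.        ,  0.        ,  1.        ]])}
{'fx': 297.3186396354542, 'fy': 297.3186396354542, 'cx': 259.25378788928106, 'cy': 191.23350636837048, 'tool_from_camera': array([[ 5.20308785e-04,  3.11377169e-01, -9.50286266e-01,
        -1.43238901e-01],
       [-5.35977145e-04,  9.50286345e-01,  3.11376902e-01,
         8.10688437e-02],
       [ 9.99999721e-01,  3.47319583e-04,  6.61333380e-04,
        -1.66090246e-04],
       [ 0.00000000e+00,  0.00000000e+00,  0.00000000e+00,
         1.00000000e+00]])}
```

View pics/scene0.png

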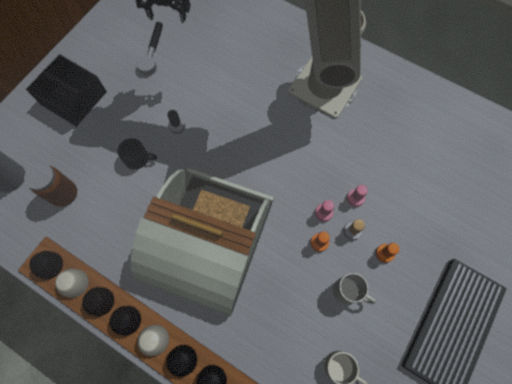

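View pics/side0.png

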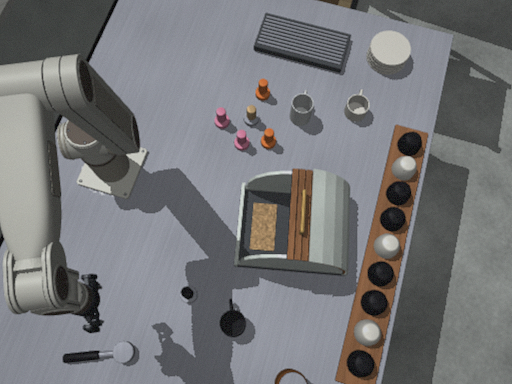

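The scene view shows candidates at (356,228) with a pale handle, black at (175,120), pink at (326,210) and (358,195), orange at (320,242) and (388,252). The pale one, at side (251,115), fits the description. I'll confirm it in a crop and measure.

```bash
cat > h.py <<'E'
import numpy as np,cv2
from workcell import bot
def cloud(n,d,c=None):
    c=c or bot.camera_params(n)
    v,u=np.mgrid[0:d.shape[0],0:d.shape[1]]
    X=np.stack([(u-c['cx'])/c['fx']*d,-(v-c['cy'])/c['fy']*d,-d],-1)
    P=X@c['T'][:3,:3].T+c['T'][:3,3]
    P[d<=0]=np.nan
    return P
E
python3 - <<'E'
from h import *
a=[]
for n,(u,v) in {"scene":(356,226),"side":(251,115)}.items():
    z=np.load(f"pics/{n}0.npz");p,d=z['p'],z['d']
    P=cloud(n,d)
    cr=p[v-45:v+45,u-45:u+45];a.append(cv2.resize(cr,(390,390),interpolation=cv2.INTER_CUBIC))
    pts={"scene":[(356,228),(326,208),(358,193),(320,240),(388,250),(175,122)],"side":[(251,115),(221,117),(241,140),(263,90),(268,138),(187,293)]}[n]
    for (uu,vv) in pts:
        w=P[vv-16:vv+17,uu-16:uu+17].reshape(-1,3);
        t=w[(w[:,2]>.07)&(w[:,2]<.1)];f=w[(w[:,2]>.008)]
        print(n,uu,vv,'top',np.nanmedian(t,0).round(4),len(t),np.nanmin(t,0).round(3),np.nanmax(t,0).round(3),'all',np.nanmin(f,0).round(3),np.nanmax(f,0).round(3))
    # table
    print(n,np.nanmedian(P[100:200,30:60].reshape(-1,3),0))
cv2.imwrite("pics/crop.png",np.hstack(a)[:,:,::-1])
E
```

```text
scene 356 228 top [0.4114 0.3153 0.085 ] 123 [0.394 0.3   0.07 ] [0.426 0.332 0.093] all [0.387 0.289 0.008] [0.437 0.342 0.093]
scene 326 208 top [0.4062 0.2163 0.0851] 117 [0.388 0.199 0.071] [0.421 0.232 0.091] all [0.364 0.189 0.008] [0.43  0.259 0.091]
scene 358 193 top [0.3134 0.2754 0.0848] 115 [0.293 0.26  0.07 ] [0.327 0.293 0.091] all [0.292 0.25  0.008] [0.364 0.302 0.091]
scene 320 240 top [0.4941 0.2491 0.0848] 125 [0.474 0.233 0.07 ] [0.508 0.266 0.09 ] all [0.47  0.193 0.008] [0.518 0.276 0.09 ]
scene 388 250 top [0.4201 0.4266 0.0847] 130 [0.401 0.411 0.071] [0.434 0.443 0.091] all [0.371 0.398 0.008] [0.443 0.454 0.091]
scene 175 122 top [ 0.4044 -0.3348  0.0845] 103 [ 0.384 -0.354  0.071] [ 0.418 -0.32   0.092] all [ 0.376 -0.363  0.008] [ 0.429 -0.31   0.092]
scene [ 0.69783082 -0.65015917  0.00275179]
side 251 115 top [0.4128 0.3088 0.0837] 110 [0.394 0.219 0.07 ] [0.491 0.333 0.092] all [0.353 0.219 0.008] [0.491 0.406 0.092]
side 221 117 top [0.3163 0.2731 0.0836] 84 [0.297 0.213 0.07 ] [0.395 0.294 0.092] all [0.258 0.213 0.008] [0.395 0.353 0.092]
side 241 140 top [0.4084 0.2145 0.0844] 84 [0.389 0.2   0.071] [0.424 0.235 0.091] all [0.332 0.166 0.008] [0.462 0.295 0.091]
side 263 90 top [0.4192 0.4222 0.0844] 92 [0.398 0.321 0.07 ] [0.437 0.446 0.093] all [0.378 0.321 0.008] [0.49  0.514 0.093]
side 268 138 top [0.4959 0.2482 0.0832] 83 [0.479 0.233 0.07 ] [0.511 0.266 0.092] all [0.423 0.206 0.008] [0.555 0.335 0.092]
side 187 293 top [ 0.4063 -0.3371  0.0843] 103 [ 0.389 -0.353  0.072] [ 0.422 -0.321  0.09 ] all [ 0.349 -0.392  0.008] [ 0.46  -0.277  0.09 ]
side [ 0.15175999 -0.20592488  0.715038  ]
```

View pics/crop.png

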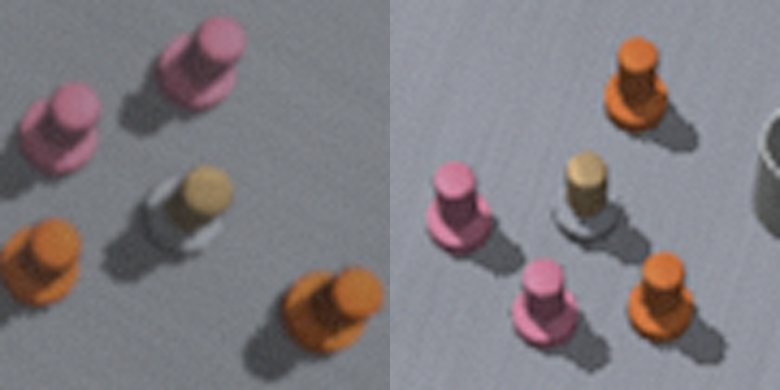

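The crop confirms the pale-handled one with a steel foot at (0.412, 0.316). Next, the keeper pose.

```bash
python3 - <<'E'
from h import *
for n,box in {"scene":(120,160,280,315),"side":(225,160,355,280)}.items():
    z=np.load(f"pics/{n}0.npz");p,d=z['p'],z['d'];P=cloud(n,d)
    u0,v0,u1,v1=box
    S=np.zeros(d.shape,bool);S[v0:v1,u0:u1]=1
    hsv=cv2.cvtColor(p,cv2.COLOR_RGB2HSV)
    # cork: by height and brownish
    m=S&(P[...,2]>.008)&(P[...,2]<.024)&(hsv[...,1]>70)
    Q=P[m];print(n,'cork',len(Q),np.median(Q,0).round(4),cv2.minAreaRect((Q[:,:2]*1000).astype(np.float32)))
    m=S&(P[...,2]>.195)&(P[...,2]<.26)
    Q=P[m];print('top',len(Q),cv2.minAreaRect((Q[:,:2]*1000).astype(np.float32)),np.nanmax(Q,0))
    m=S&(P[...,2]>.222)
    Q=P[m];print('bar',len(Q),np.median(Q,0),cv2.minAreaRect((Q[:,:2]*1000).astype(np.float32)))
    m=S&(P[...,2]>.03)
    Q=P[m];print('all',len(Q),cv2.minAreaRect((Q[:,:2]*1000).astype(np.float32)))
R=__import__('scipy.spatial.transform',fromlist=['Rotation']).Rotation
print(R.from_quat(bot.get_obs()['tool_rot']).as_matrix().round(3))
E
```

```text
scene cork 1535 [ 0.5707 -0.0696  0.0152] ((729.303466796875, -55.728431701660156), (192.70303344726562, 444.0023498535156), 86.41069793701172)
top 5007 ((680.8580322265625, -28.158096313476562), (139.79368591308594, 284.3629455566406), 11.079716682434082) [0.77377696 0.12261517 0.24292296]
bar 263 [ 0.67205971 -0.02957072  0.23776013] ((671.7498779296875, -30.603225708007812), (12.054012298583984, 130.12646484375), 12.179068565368652)
all 11216 ((667.1837768554688, -73.94622802734375), (459.4583740234375, 457.79364013671875), 32.28681945800781)
side cork 1096 [ 0.5702 -0.056   0.0154] ((612.1511840820312, -98.18278503417969), (144.69949340820312, 290.85736083984375), 43.559486389160156)
top 3436 ((682.5065307617188, -26.83233642578125), (149.26095581054688, 284.687744140625), 11.265780448913574) [0.78151751 0.12288734 0.24735772]
bar 186 [ 0.67530589 -0.03327536  0.23793225] ((670.52294921875, 5.5748138427734375), (24.382808685302734, 201.44313049316406), 6.03714656829834)
all 7484 ((660.9078979492188, -32.66932678222656), (360.2173767089844, 285.60723876953125), 12.323505401611328)
[[-0.001  0.902  0.431]
 [ 0.002  0.431 -0.902]
 [-1.    -0.    -0.002]]
```

```bash
python3 - <<'E'
from h import *
for n,box in {"scene":(180,180,260,240),"side":(240,195,290,260)}.items():
    z=np.load(f"pics/{n}0.npz");p,d=z['p'],z['d'];P=cloud(n,d)
    u0,v0,u1,v1=box
    S=np.zeros(d.shape,bool);S[v0:v1,u0:u1]=1
    hsv=cv2.cvtColor(p,cv2.COLOR_RGB2HSV)
    m=S&(P[...,2]>.005)&(P[...,2]<.03)&(hsv[...,1]>90)&(hsv[...,0]<25)
    k,l,st,_=cv2.connectedComponentsWithStats(m.astype(np.uint8));i=1+st[1:,4].argmax();m=l==i
    Q=P[m];print(n,len(Q),Q.mean(0).round(4),cv2.minAreaRect((Q[:,:2]*1000).astype(np.float32)))
    # hood/cover surface fit: points z>.1 in keeper box
    S[:]=0;S[150:320,110:360]=1
    for yaw in [10,11,11.5,12,12.5,13]:
        c,s=np.cos(np.radians(yaw)),np.sin(np.radians(yaw))
        Q=P[S&(P[...,2]>.1)&(P[...,2]<.27)]
        D=Q[:,:2]-[.661,-.033]; x=D@[c,s];y=D@[-s,c]
        g=(abs(y)<.2)&(abs(x)<.22);x,y=x[g],y[g]
        print(yaw,np.percentile(x,[.5,99.5]).round(4),np.percentile(y,[.5,2,98,99.5]).round(4))
    c,s=np.cos(np.radians(12)),np.sin(np.radians(12))
    D=Q[:,:2]-[.661,-.033]; x=D@[c,s];y=D@[-s,c];zz=Q[:,2]
    g=(x>.05)&(x<.15)&(abs(y)<.1)
    from scipy.optimize import least_squares
    r=least_squares(lambda t:np.hypot(x[g]-t[0],zz[g]-.035-t[1])-.182,[0,0],loss='soft_l1',f_scale=.002);print('hood centre',r.x,g.sum(),abs(r.fun).mean())
    b=zz>.227;print('bar',np.median(x[b]),np.median(y[b]),np.percentile(y[b],[2,98]))
E
```

```text
scene 1108 [ 0.5605 -0.0535  0.0159] ((559.9517211914062, -54.166664123535156), (69.06491088867188, 159.42822265625), 12.421187400817871)
10 [-0.1281  0.1663] [-0.1376 -0.1342  0.138   0.1435]
11 [-0.1286  0.1652] [-0.1383 -0.1346  0.1368  0.1418]
11.5 [-0.1287  0.1648] [-0.1391 -0.1348  0.1362  0.1409]
12 [-0.1287  0.1647] [-0.1397 -0.1351  0.1357  0.14  ]
12.5 [-0.1296  0.1648] [-0.1406 -0.1354  0.1352  0.1394]
13 [-0.1295  0.165 ] [-0.1416 -0.1361  0.1356  0.1388]
hood centre [-0.00438954  0.00060307] 3441 0.001168282738875596
bar 0.011835460433801452 0.0016310705412543505 [-0.06110396  0.06274147]
side 1081 [ 0.5701 -0.0553  0.0156] ((569.7722778320312, -53.481224060058594), (78.98410034179688, 160.72146606445312), 12.030599594116211)
10 [-0.137   0.1684] [-0.1388 -0.1371  0.1364  0.1429]
11 [-0.136   0.1675] [-0.1387 -0.1366  0.1356  0.141 ]
11.5 [-0.137   0.1676] [-0.1393 -0.1362  0.1352  0.1403]
12 [-0.1361  0.1676] [-0.1399 -0.1358  0.1349  0.1396]
12.5 [-0.1361  0.1673] [-0.1409 -0.1363  0.1346  0.1391]
13 [-0.1372  0.167 ] [-0.1416 -0.137   0.1347  0.1385]
hood centre [-3.25187600e-05  8.07553681e-04] 1905 0.0017524543475806915
bar 0.011398520295922214 0.025361193088133255 [-0.06218815  0.1372994 ]
```

```bash
cat >> h.py <<'E'
from scipy.spatial.transform import Rotation as R
YAW=np.radians(12.1);K0=np.array([.660,-.0335,0]);KR=R.from_euler('z',YAW)
def kw(p): return K0+KR.apply(p)
def ori(tilt=0,yaw=YAW):
    # tool x down, y=-keeper x, z=keeper y ; tilt>0 leans fingers toward keeper +x
    M=np.array([[0,-1,0],[0,0,1],[-1,0,0]],float)
    return R.from_euler('z',yaw)*R.from_euler('y',-tilt)*R.from_matrix(M)
def plan(goal,rot):
    o=bot.get_obs();T=R.from_quat(o['tool_rot'])
    s=T.inv().apply(np.asarray(goal)-o['eef_pos'])/.25
    w=(T.inv()*rot).as_rotvec()/.5
    print('t=%.2f'%o['clock'],'pos',o['eef_pos'].round(4),'F',o['ft_force'].round(1),'w',round(float(o['grip_width']),4),'q',o['joint_pos'].round(2))
    print('shift',s.round(3),'turn',w.round(3),'rows',round(np.linalg.norm(s)*.25/.0417,1),round(np.linalg.norm(w)*.5/.125,1))
E
python3 - <<'E'
from h import *
plan([.412,.316,.25],ori()); print(ori().as_matrix().round(2))
E
```

```text
t=0.10 pos [ 0.2154 -0.4506  0.2305] F [0.8 1.2 0.1] w 0.0853 q [-1.12  0.24  0.    1.34 -0.    1.57]
shift [-0.074  2.032 -2.428] turn [-5.814e+00 -1.000e-03 -5.000e-03] rows 19.0 23.3
[[ 0.   -0.98 -0.21]
 [ 0.   -0.21  0.98]
 [-1.    0.    0.  ]]
```

Call:
apply_moves(
  targets=[-0.2, 0.5, -0.6, -1, 0, 0, 0.7, -0.2, 0.5, -0.6, -1, 0, 0, 0.7, -0.2, 0.5, -0.6, -1, 0, 0, 0.7, -0.2, 0.5, -0.6, -1, 0, 0, 0.7, -0.2, 0.5, -0.6, -1, 0, 0, 0.7, -0.2, 0.5, -0.6, -1, 0, 0, 0.7],
)

```text
clock: 0.6
eef_pos: [0.2645, -0.2576, 0.2829]
tool_rot: [0.216, 0.673, -0.215, 0.674]
ft_force: [-0.4, 0.5, -0.7]
grip_width: 0.0598
```

```bash
python3 -c "
from h import *
plan([.412,.316,.25],ori())"
```

```text
t=0.60 pos [ 0.2645 -0.2576  0.2829] F [-0.4  0.5 -0.7] w 0.0598 q [-0.77 -0.04 -0.18  1.43  0.    1.42]
shift [ 0.134  2.211 -0.851] turn [-4.802e+00  6.000e-03  2.000e-03] rows 14.2 19.2
```

Call:
apply_moves(
  targets=[0, 0.74, -0.28, -1, 0, 0, 0.7, 0, 0.74, -0.28, -1, 0, 0, 0.7, 0, 0.74, -0.28, -1, 0, 0, 0.7, 0, 0.74, -0.28, -1, 0, 0, 0.7, 0, 0.74, -0.28, -1, 0, 0, 0.7, 0, 0.74, -0.28, -1, 0, 0, 0.7],
)

```text
clock: 1.1
eef_pos: [0.3159, -0.0667, 0.281]
tool_rot: [0.042, 0.706, -0.04, 0.706]
ft_force: [0.9, -1.0, 0.2]
grip_width: 0.0597
```

```bash
python3 -c "
from h import *
plan([.412,.316,.25],ori())"
```

```text
t=1.10 pos [ 0.3159 -0.0667  0.281 ] F [ 0.9 -1.   0.2] w 0.0597 q [-0.21 -0.13 -0.27  1.44  0.    1.48]
shift [0.127 1.565 0.204] turn [-3.797e+00  4.000e-03 -3.000e-03] rows 9.5 15.2
```

Call:
apply_moves(
  targets=[0, 0.74, 0.1, -1, 0, 0, 0.7, 0, 0.74, 0.1, -1, 0, 0, 0.7, 0, 0.74, 0.1, -1, 0, 0, 0.7, 0, 0.74, 0.1, -1, 0, 0, 0.7, 0, 0.74, 0.1, -1, 0, 0, 0.7, 0, 0.74, 0.1, -1, 0, 0, 0.7],
)

```text
clock: 1.6
eef_pos: [0.3641, 0.1123, 0.2805]
tool_rot: [-0.133, 0.695, 0.134, 0.694]
ft_force: [0.4, 0.5, -0.7]
grip_width: 0.0599
```

```bash
python3 -c "
from h import *
plan([.412,.316,.25],ori())"
```

```text
t=1.60 pos [0.3641 0.1123 0.2805] F [ 0.4  0.5 -0.7] w 0.0599 q [ 0.3  -0.01 -0.16  1.43  0.    1.49]
shift [0.123 0.686 0.48 ] turn [-2.804e+00  0.000e+00 -2.000e-03] rows 5.1 11.2
```

Call:
apply_moves(
  targets=[0, 0.69, 0.48, -1, 0, 0, 0.7, 0, 0.69, 0.48, -1, 0, 0, 0.7, 0, 0.69, 0.48, -1, 0, 0, 0.7, 0, 0.69, 0.48, -1, 0, 0, 0.7, 0, 0.69, 0.48, -1, 0, 0, 0.7, 0, 0.69, 0.48, -1, 0, 0, 0.7],
)

```text
clock: 2.1
eef_pos: [0.4132, 0.3185, 0.2788]
tool_rot: [-0.3, 0.64, 0.301, 0.64]
ft_force: [-0.2, -1.5, -0.4]
grip_width: 0.0598
```

Call:
apply_moves(
  targets=[0, 0, 0, -1, 0, 0, 0.7, 0, 0, 0, -1, 0, 0, 0.7, 0, 0, 0, -1, 0, 0, 0.7, 0, 0, 0, -1, 0, 0, 0.7],
)

```text
clock: 2.43
eef_pos: [0.412, 0.3123, 0.2806]
tool_rot: [-0.45, 0.546, 0.45, 0.545]
ft_force: [-0.5, 0.4, -0.1]
grip_width: 0.0596
```

Call:
apply_moves(
  targets=[0, 0, 0, -0.8, 0, 0, 0.7, 0, 0, 0, -0.8, 0, 0, 0.7, 0, 0, 0, -0.8, 0, 0, 0.7, 0, 0, 0, -0.8, 0, 0, 0.7, 0, 0, 0, -0.8, 0, 0, 0.7],
)

```text
clock: 2.85
eef_pos: [0.4119, 0.3126, 0.281]
tool_rot: [0.548, -0.448, -0.547, -0.447]
ft_force: [1.1, 0.2, -0.1]
grip_width: 0.0595
```

```bash
python3 -c "
from h import *
plan([.412,.316,.13],ori())
o=bot.get_obs()
p,d=bot.camera('wrist');cv2.imwrite('pics/w1.png',p[:,:,::-1]);np.savez('pics/w1.npz',p=p,d=d,pos=o['eef_pos'],rot=o['tool_rot'])"
```

```text
t=2.85 pos [0.4119 0.3126 0.281 ] F [ 1.1  0.2 -0.1] w 0.0595 q [ 0.65  0.26  0.16  1.47 -0.    0.45]
shift [ 0.604 -0.003  0.014] turn [-0.021 -0.001 -0.001] rows 3.6 0.1
```

View pics/w1.png

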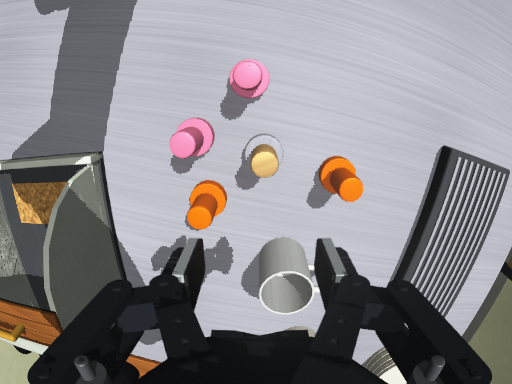

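The wrist view shows the pale handle at (264,160), with pink at (249,75) and (186,142) and orange at (205,207) and (345,182). I'll triangulate it with the wrist camera.

```bash
cat >> h.py <<'E'
def wcloud(d,pos,rot):
    c=bot.camera_params('wrist');v,u=np.mgrid[0:d.shape[0],0:d.shape[1]]
    a=(u-c['cx'])/c['fx'];b=(v-c['cy'])/c['fy'];r=np.hypot(a,b)+1e-9
    X=np.stack([np.tan(r)*a/r*d,-np.tan(r)*b/r*d,-d],-1)
    M=c['tool_from_camera'];X=X@M[:3,:3].T+M[:3,3]
    P=R.from_quat(rot).apply(X.reshape(-1,3)).reshape(X.shape)+pos
    P[d<=0]=np.nan;return P
E
python3 - <<'E'
from h import *
z=np.load('pics/w1.npz');P=wcloud(z['d'],z['pos'],z['rot'])
W=P[125:185,240:295].reshape(-1,3);t=W[(W[:,2]>.079)&(W[:,2]<.09)]
print(len(t),np.median(t,0),t.min(0),t.max(0)); f=W[(W[:,2]>.012)&(W[:,2]<.024)];print(f.min(0),f.max(0))
hsv=cv2.cvtColor(z['p'],cv2.COLOR_RGB2HSV)
m=np.zeros(hsv.shape[:2],bool);m[185:225,10:70]=1
m&=(hsv[...,1]>90)&(P[...,2]<.03)&(P[...,2]>.005);Q=P[m];print('cork',len(Q),Q.min(0),Q.max(0))
E
```

```text
620 [0.40862591 0.31847249 0.08522379] [0.39277517 0.30244068 0.07909108] [0.42539793 0.33518531 0.08757032]
[0.38212998 0.29220923 0.01218389] [0.4318719  0.34532471 0.02303444]
cork 1493 [ 0.51993591 -0.13985782  0.01114928] [ 6.20116950e-01 -5.02506791e-04  1.77115120e-02]
```

```bash
python3 -c "
from h import *
plan([.410,.317,.044],ori())"
```

```text
t=2.90 pos [0.4119 0.3129 0.281 ] F [0.1 0.4 0.1] w 0.0593 q [ 0.65  0.26  0.16  1.47 -0.    0.45]
shift [0.948 0.003 0.018] turn [-0.022 -0.001 -0.001] rows 5.7 0.1
```

Call:
apply_moves(
  targets=[0.15, 0, 0.018, -0.02, 0, 0, 0.7, 0.3, 0, 0.018, -0.02, 0, 0, 0.7, 0.45, 0, 0.018, -0.02, 0, 0, 0.7, 0.58, 0, 0.018, -0.02, 0, 0, 0.7, 0.68, 0, 0.018, -0.02, 0, 0, 0.7, 0.78, 0, 0.018, -0.02, 0, 0, 0.7, 0.86, 0, 0.018, -0.02, 0, 0, 0.7, 0.92, 0, 0.018, -0.02, 0, 0, 0.7, 0.948, 0, 0.018, -0.02, 0, 0, 0.7, 0.948, 0, 0.018, -0.02, 0, 0, 0.7],
)

```text
clock: 3.73
eef_pos: [0.4096, 0.3171, 0.0425]
tool_rot: [-0.55, 0.446, 0.55, 0.443]
ft_force: [-0.1, -0.4, 0.1]
grip_width: 0.0598
```

```bash
python3 -c "
from h import *
plan([.410,.317,.044],ori())
p,d=bot.camera('wrist');cv2.imwrite('pics/w2.png',p[:,:,::-1])"
```

```text
t=3.73 pos [0.4096 0.3171 0.0425] F [-0.1 -0.4  0.1] w 0.0598 q [ 0.66  0.44 -0.24  0.9  -0.    0.45]
shift [-0.006 -0.002 -0.001] turn [ 0.002 -0.004 -0.007] rows 0.0 0.0
```

View pics/w2.png

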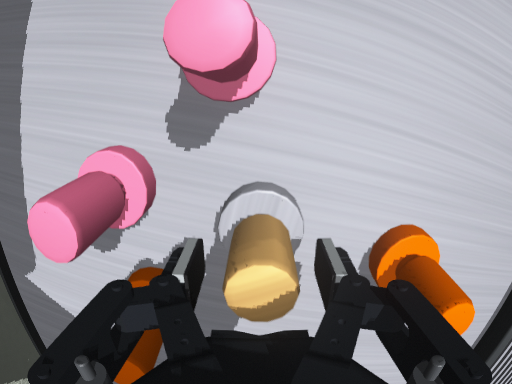

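The pale handle, at about (262,265), is centred between the pads, so I'll close on it.

Call:
apply_moves(
  targets=[0, 0, 0, 0, 0, 0, 0, 0, 0, 0, 0, 0, 0, 0, 0, 0, 0, 0, 0, 0, 0, 0, 0, 0, 0, 0, 0, 0, 0, 0, 0, 0, 0, 0, 0, 0, 0, 0, 0, 0, 0, 0, 0, 0, 0, 0, 0, 0, 0, 0, 0, 0, 0, 0, 0, 0],
)

```text
clock: 4.45
eef_pos: [0.4117, 0.3188, 0.0458]
tool_rot: [0.551, -0.443, -0.55, -0.445]
ft_force: [0.6, -2.4, 5.9]
grip_width: 0.0327
```

Call:
apply_moves(
  targets=[-0.03, 0, 0, 0, 0, 0, 0, -0.08, 0, 0, 0, 0, 0, 0, -0.16, 0, 0, 0, 0, 0, 0, -0.28, 0, 0, 0, 0, 0, 0, -0.4, 0, 0, 0, 0, 0, 0, -0.52, 0, 0, 0, 0, 0, 0, -0.64, 0, 0, 0, 0, 0, 0, -0.76, 0, 0, 0, 0, 0, 0, -0.88, 0, 0, 0, 0, 0, 0, -0.95, 0, 0, 0, 0, 0, 0, -0.98, 0, 0, 0, 0, 0, 0, -0.98, 0, 0, 0, 0, 0, 0],
)

```text
clock: 5.45
eef_pos: [0.411, 0.3189, 0.291]
tool_rot: [0.551, -0.443, -0.55, -0.445]
ft_force: [0.0, 0.1, -4.0]
grip_width: 0.0326
```

```bash
python3 -c "
from h import *
plan(kw([-.099,0,.295]),ori())
p,d=bot.camera('wrist');cv2.imwrite('pics/w3.png',p[:,:,::-1])"
```

```text
t=5.45 pos [0.411  0.3189 0.291 ] F [ 0.   0.1 -4. ] w 0.0326 q [0.66 0.26 0.19 1.49 0.   0.45]
shift [-0.018 -0.277 -1.588] turn [0.006 0.003 0.005] rows 9.7 0.0
```

View pics/w3.png

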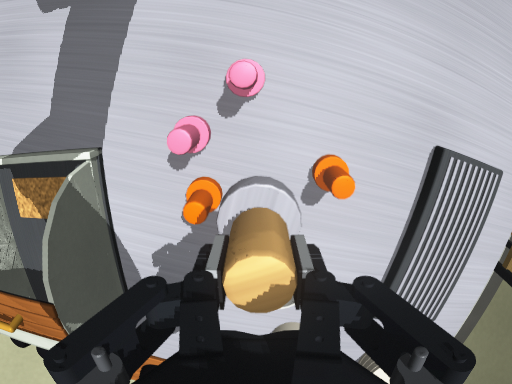

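The pale tamper is held straight, and the foot is visible at (260,205). Now I'll carry it over the mat.

Call:
apply_moves(
  targets=[0, -0.005, -0.03, 0, 0, 0, 0, 0, -0.015, -0.09, 0, 0, 0, 0, 0, -0.03, -0.18, 0, 0, 0, 0, 0, -0.05, -0.28, 0, 0, 0, 0, 0, -0.067, -0.38, 0, 0, 0, 0, 0, -0.085, -0.48, 0, 0, 0, 0, 0, -0.1, -0.58, 0, 0, 0, 0, 0, -0.12, -0.67, 0, 0, 0, 0, 0, -0.13, -0.74, 0, 0, 0, 0, 0, -0.14, -0.78, 0, 0, 0, 0, 0, -0.14, -0.8, 0, 0, 0, 0],
)

```text
clock: 6.42
eef_pos: [0.4871, 0.1286, 0.2874]
tool_rot: [-0.549, 0.445, 0.551, 0.443]
ft_force: [-0.0, 0.0, -3.3]
grip_width: 0.0328
```

Call:
apply_moves(
  targets=[0, -0.005, -0.03, 0, 0, 0, 0, 0, -0.015, -0.09, 0, 0, 0, 0, 0, -0.03, -0.18, 0, 0, 0, 0, 0, -0.05, -0.28, 0, 0, 0, 0, 0, -0.067, -0.38, 0, 0, 0, 0, 0, -0.085, -0.48, 0, 0, 0, 0, 0, -0.1, -0.58, 0, 0, 0, 0, 0, -0.12, -0.67, 0, 0, 0, 0, 0, -0.13, -0.74, 0, 0, 0, 0, 0, -0.137, -0.78, 0, 0, 0, 0, 0, -0.137, -0.788, 0, 0, 0, 0, 0, -0.137, -0.788, 0, 0, 0, 0],
)

```text
clock: 7.42
eef_pos: [0.5625, -0.0545, 0.2888]
tool_rot: [-0.55, 0.444, 0.551, 0.444]
ft_force: [-0.6, 0.4, -2.8]
grip_width: 0.0329
```

```bash
python3 -c "
from h import *
plan(kw([-.099,0,.075]),ori())
o=bot.get_obs()
p,d=bot.camera('wrist');cv2.imwrite('pics/w4.png',p[:,:,::-1]);np.savez('pics/w4.npz',p=p,d=d,pos=o['eef_pos'],rot=o['tool_rot'])
p,d=bot.camera('side');cv2.imwrite('pics/s4.png',cv2.resize(p[100:330,170:420,::-1],None,fx=2.5,fy=2.5))
"
```

```text
t=7.42 pos [ 0.5625 -0.0545  0.2888] F [-0.6  0.4 -2.8] w 0.0329 q [-0.1   0.36  0.32  1.53  0.   -0.31]
shift [ 0.855 -0.004 -0.001] turn [ 0.006  0.002 -0.002] rows 5.1 0.0
```

View pics/w4.png

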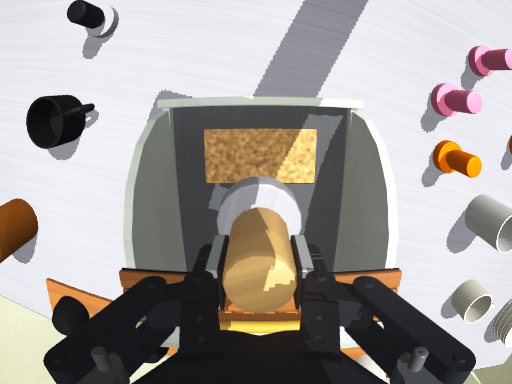

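View pics/s4.png

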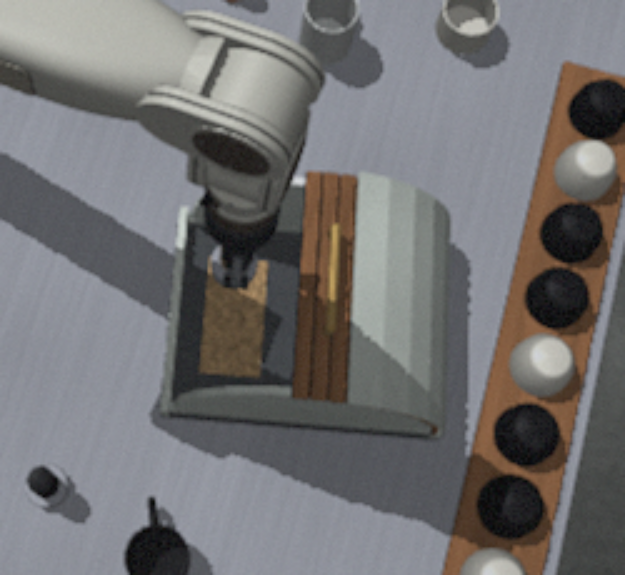

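The wrist view shows the tamper centred laterally over the mat, which spans (205–316, 128–183). The side view shows the same. I'll check the mat edges with the wrist depth.

```bash
python3 - <<'E'
from h import *
z=np.load('pics/w4.npz');P=wcloud(z['d'],z['pos'],z['rot']);K=KR.inv().apply((P-K0).reshape(-1,3)).reshape(P.shape)
hsv=cv2.cvtColor(z['p'],cv2.COLOR_RGB2HSV)
for r in (140,150): 
    m=(hsv[r,:,1]>90)&(abs(np.arange(512)-260)<70); q=K[r][m]; print(r,q[0].round(4),q[-1].round(4))
for c in (225,245,265): 
    k=K[90:180,c]; m=hsv[90:180,c,1]>90; print(c,'mat front',k[m][0].round(4),'lip x',k[k[:,2]>.03][:,0].min().round(4) if (k[:,2]>.03).any() else None)
for r in (200,230): 
    k=K[r]; m=(k[:,2]>.1)&(abs(k[:,1])<.17)&(abs(k[:,1])>.1);print('cheeks',k[m][:,1].min().round(4),k[m][:,1].max().round(4))
E
```

```text
140 [-0.1191 -0.078   0.0152] [-0.1192  0.0821  0.013 ]
150 [-0.1045 -0.0772  0.0147] [-0.1046  0.0812  0.0136]
225 mat front [-0.1344 -0.0474  0.0152] lip x -0.1795
245 mat front [-0.1353 -0.0193  0.0132] lip x -0.1805
265 mat front [nan nan nan] lip x -0.1804
cheeks -0.133 0.1344
cheeks -0.1333 0.1353
```

Call:
apply_moves(
  targets=[0.04, 0, 0, 0, 0, 0, 0, 0.12, 0, 0, 0, 0, 0, 0, 0.22, 0, 0, 0, 0, 0, 0, 0.32, 0, 0, 0, 0, 0, 0, 0.42, 0, 0, 0, 0, 0, 0, 0.52, 0, 0, 0, 0, 0, 0, 0.62, 0, 0, 0, 0, 0, 0, 0.7, 0, 0, 0, 0, 0, 0, 0.77, 0, 0, 0, 0, 0, 0, 0.82, 0, 0, 0, 0, 0, 0, 0.85, 0, 0, 0, 0, 0, 0, 0.855, 0, 0, 0, 0, 0, 0],
)

```text
clock: 8.52
eef_pos: [0.5613, -0.0535, 0.0741]
tool_rot: [-0.55, 0.444, 0.552, 0.443]
ft_force: [-0.2, -0.1, -3.7]
grip_width: 0.0326
```

Call:
apply_moves(
  targets=[0.01, 0, 0, 0, 0, 0, 0, 0.02, 0, 0, 0, 0, 0, 0, 0.03, 0, 0, 0, 0, 0, 0, 0.036, 0, 0, 0, 0, 0, 0, 0.036, 0, 0, 0, 0, 0, 0],
)

```text
clock: 8.93
eef_pos: [0.5628, -0.0548, 0.0667]
tool_rot: [0.551, -0.444, -0.55, -0.444]
ft_force: [0.3, 0.2, -3.2]
grip_width: 0.0325
```

```bash
python3 -c "
from h import *
plan(kw([-.099,0,.061]),ori())"
```

```text
t=8.93 pos [ 0.5628 -0.0548  0.0667] F [ 0.3  0.2 -3.2] w 0.0325 q [-0.1   0.49 -0.08  1.    0.   -0.31]
shift [ 0.023 -0.002  0.002] turn [ 0.006 -0.     0.001] rows 0.1 0.0
```

Call:
apply_moves(
  targets=[0.006, 0, 0, 0, 0, 0, 0, 0.012, 0, 0, 0, 0, 0, 0, 0.012, 0, 0, 0, 0, 0, 0],
)

```text
clock: 9.18
eef_pos: [0.5625, -0.0549, 0.0634]
tool_rot: [-0.55, 0.444, 0.551, 0.444]
ft_force: [-0.2, -0.3, -4.3]
grip_width: 0.0325
```

Call:
apply_moves(
  targets=[0.004, 0, 0, 0, 0, 0, 0, 0.008, 0, 0, 0, 0, 0, 0, 0.008, 0, 0, 0, 0, 0, 0],
)

```text
clock: 9.43
eef_pos: [0.5625, -0.0548, 0.0613]
tool_rot: [-0.55, 0.444, 0.551, 0.444]
ft_force: [-0.9, -0.1, -3.9]
grip_width: 0.0329
```

Call:
apply_moves(
  targets=[0.004, 0, 0, 0, 0, 0, 0, 0.008, 0, 0, 0, 0, 0, 0, 0.008, 0, 0, 0, 0, 0, 0],
)

```text
clock: 9.68
eef_pos: [0.5628, -0.0549, 0.0609]
tool_rot: [0.551, -0.444, -0.55, -0.444]
ft_force: [-3.3, 0.3, 4.4]
grip_width: 0.0327
```

The force reading shows contact. Releasing gently.

Call:
apply_moves(
  targets=[0, 0, 0, 0, 0, 0, 0.42, 0, 0, 0, 0, 0, 0, 0.5, 0, 0, 0, 0, 0, 0, 0.6, 0, 0, 0, 0, 0, 0, 0.7, 0, 0, 0, 0, 0, 0, 0.7, 0, 0, 0, 0, 0, 0, 0.7],
)

```text
clock: 10.18
eef_pos: [0.5628, -0.0548, 0.0595]
tool_rot: [0.551, -0.444, -0.551, -0.444]
ft_force: [-0.2, 0.5, 0.1]
grip_width: 0.0598
```

```bash
python3 -c "
from h import *
plan(kw([-.099,0,.20]),ori())
p,d=bot.camera('wrist');cv2.imwrite('pics/w5.png',p[:,:,::-1])"
```

```text
t=10.18 pos [ 0.5628 -0.0548  0.0595] F [-0.2  0.5  0.1] w 0.0598 q [-0.1   0.5  -0.09  0.98 -0.   -0.31]
shift [-0.562 -0.002  0.002] turn [ 0.006 -0.     0.   ] rows 3.4 0.0
```

View pics/w5.png

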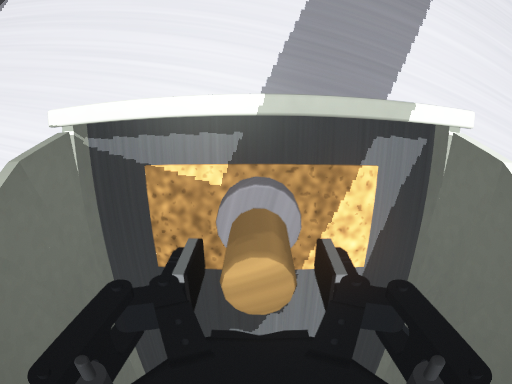

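The tamper stands on the mat, fully released, with its foot on the cork at (258,215). Retreating straight up.

Call:
apply_moves(
  targets=[-0.02, 0, 0, 0, 0, 0, 0.7, -0.06, 0, 0, 0, 0, 0, 0.7, -0.12, 0, 0, 0, 0, 0, 0.7, -0.2, 0, 0, 0, 0, 0, 0.7, -0.3, 0, 0, 0, 0, 0, 0.7, -0.42, 0, 0, 0, 0, 0, 0.7, -0.54, 0, 0, 0, 0, 0, 0.7, -0.66, 0, 0, 0, 0, 0, 0.5, -0.78, 0, 0, 0, 0, 0, 0.3, -0.9, 0, 0, 0, 0, 0, 0, -0.96, 0, 0, 0, 0, 0, 0, -0.96, 0, 0, 0, 0, 0, 0],
)

```text
clock: 11.23
eef_pos: [0.5645, -0.055, 0.3055]
tool_rot: [0.554, -0.442, -0.548, -0.446]
ft_force: [-0.1, 0.7, 0.9]
grip_width: 0.0006
```

```bash
python3 -c "
from h import *
plan(kw([.050,0,.30]),ori(np.radians(8)))
o=bot.get_obs()
p,d=bot.camera('wrist');cv2.imwrite('pics/w6.png',p[:,:,::-1]);np.savez('pics/w6.npz',p=p,d=d,pos=o['eef_pos'],rot=o['tool_rot'])
P=wcloud(d,o['eef_pos'],o['tool_rot']);K=KR.inv().apply((P-K0).reshape(-1,3)).reshape(P.shape)
W=K[130:300,210:310].reshape(-1,3);t=W[(W[:,2]>.09)&(W[:,2]<.106)];print('tamper top',np.median(t,0),t.min(0),t.max(0))
m=(K[...,2]>.226)&(K[...,2]<.25)&(abs(K[...,1])<.08)&(K[...,0]>-.05)
print('bar',m.sum(),np.median(K[m],0) if m.any() else '')
"
```

```text
t=11.23 pos [ 0.5645 -0.055   0.3055] F [-0.1  0.7  0.9] w 0.0006 q [-0.1   0.36  0.35  1.56  0.   -0.31]
shift [ 0.028 -0.591  0.002] turn [ 0.006 -0.006 -0.26 ] rows 3.5 1.0
tamper top [-0.10263978 -0.00017493  0.10015136] [-0.11812263 -0.01719308  0.09068576] [-0.08496909  0.01677444  0.10248626]
bar 85 [ 0.01145083 -0.0006678   0.23819355]
```

View pics/w6.png

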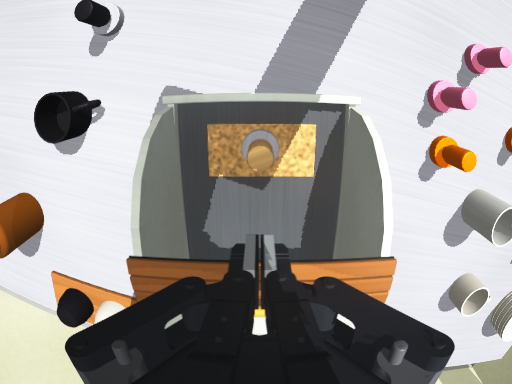

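The tamper is standing, top centre at keeper (-0.102, 0, 0.100), with the bar at x = 0.011. Moving behind the bar.

Call:
apply_moves(
  targets=[0.02, -0.06, 0, 0, 0, -0.05, 0, 0.02, -0.16, 0, 0, 0, -0.1, 0, 0.02, -0.28, 0, 0, 0, -0.15, 0, 0.02, -0.4, 0, 0, 0, -0.2, 0, 0.02, -0.5, 0, 0, 0, -0.26, 0, 0.02, -0.57, 0, 0, 0, -0.26, 0, 0.02, -0.59, 0, 0, 0, -0.26, 0, 0.02, -0.59, 0, 0, 0, -0.26, 0],
)

```text
clock: 11.95
eef_pos: [0.7068, -0.0231, 0.2918]
tool_rot: [0.577, -0.408, -0.522, -0.478]
ft_force: [-0.9, -0.1, -0.7]
grip_width: 0.0003
```

```bash
python3 -c "
from h import *
plan(kw([.048,0,.229]),ori(np.radians(8)))
p,d=bot.camera('side');cv2.imwrite('pics/s6.png',cv2.resize(p[100:330,170:420,::-1],None,fx=2.5,fy=2.5))
"
```

```text
t=11.95 pos [ 0.7068 -0.0231  0.2918] F [-0.9 -0.1 -0.7] w 0.0003 q [-0.05  0.58  0.65  1.53  0.03 -0.26]
shift [ 0.249  0.031 -0.002] turn [ 0.007  0.003 -0.027] rows 1.5 0.1
```

View pics/s6.png

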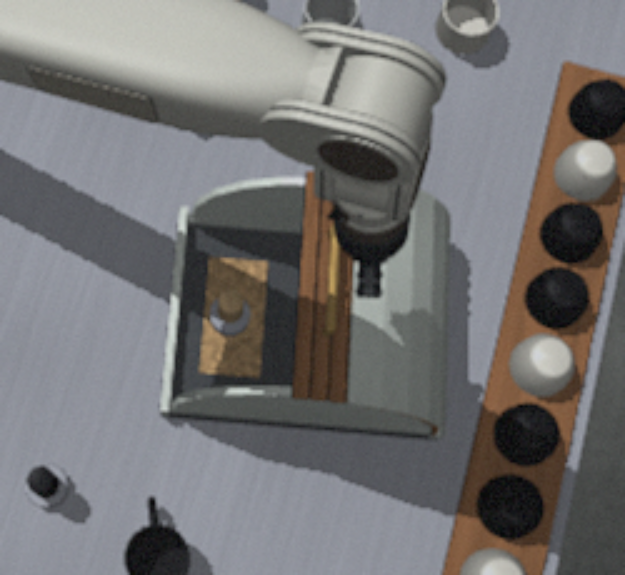

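The fingers are behind the bar, clear of it. Descending behind it.

Call:
apply_moves(
  targets=[0.06, 0.01, 0, 0, 0, 0, 0, 0.12, 0.02, 0, 0, 0, -0.02, 0, 0.18, 0.03, 0, 0, 0, -0.02, 0, 0.22, 0.03, 0, 0, 0, -0.02, 0, 0.245, 0.03, 0, 0, 0, -0.02, 0, 0.245, 0.03, 0, 0, 0, -0.02, 0],
)

```text
clock: 12.5
eef_pos: [0.7061, -0.0235, 0.2312]
tool_rot: [0.579, -0.405, -0.519, -0.481]
ft_force: [0.0, -0.6, 0.7]
grip_width: -0.0001
```

```bash
cat >> h.py <<'E'
def seq(poses):
    o=bot.get_obs();T=R.from_quat(o['tool_rot'])
    for p,r in poses:
        s=T.inv().apply(np.asarray(p)-o['eef_pos'])/.25; w=(T.inv()*r).as_rotvec()/.5
        print(np.r_[s,w].round(3).tolist())
def push(adeg,tau,ov=.006,off=.017):
    a=np.radians(adeg);t=np.radians(tau)
    B=np.array([-.198*np.cos(a),0,.035+.198*np.sin(a)]);d=np.array([np.sin(t),0,-np.cos(t)]);n=np.array([-np.cos(t),0,-np.sin(t)])
    return kw(B-n*off+d*ov),ori(t)
E
python3 -c "
from h import *
plan(kw([.048,0,.229]),ori(np.radians(8)))
print(KR.inv().apply(bot.get_obs()['eef_pos']-K0))
seq([push(a,max(8,90-a)) for a in np.arange(93.5,62,-3)])
"
```

```text
t=12.50 pos [ 0.7061 -0.0235  0.2312] F [ 0.  -0.6  0.7] w -0.0001 q [-0.05  0.56  0.47  1.35  0.04 -0.26]
shift [ 0.009 -0.002 -0.   ] turn [ 0.005  0.002 -0.006] rows 0.1 0.0
[4.71600841e-02 9.99337312e-05 2.31164337e-01]
[-0.001, 0.07, -0.0, 0.005, 0.002, -0.006]
[-0.008, 0.111, -0.0, 0.005, 0.002, -0.006]
[-0.013, 0.152, 0.0, 0.005, 0.002, -0.006]
[-0.016, 0.194, 0.0, 0.005, 0.002, -0.006]
[-0.017, 0.235, 0.0, 0.005, 0.002, -0.023]
[-0.019, 0.275, 0.0, 0.005, 0.002, -0.128]
[-0.019, 0.315, 0.0, 0.005, 0.003, -0.232]
[-0.017, 0.356, 0.001, 0.005, 0.003, -0.337]
[-0.013, 0.396, 0.001, 0.005, 0.003, -0.442]
[-0.006, 0.436, 0.001, 0.005, 0.003, -0.547]
[0.002, 0.475, 0.001, 0.005, 0.003, -0.651]
```

Call:
apply_moves(
  targets=[0, 0.04, 0, 0, 0, 0, 0, 0, 0.07, 0, 0, 0, 0, 0, -0.008, 0.11, 0, 0, 0, 0, 0, -0.013, 0.152, 0, 0, 0, 0, 0, -0.016, 0.194, 0, 0, 0, 0, 0, -0.017, 0.235, 0, 0, 0, -0.023, 0, -0.019, 0.275, 0, 0, 0, -0.128, 0, -0.019, 0.315, 0, 0, 0, -0.232, 0, -0.017, 0.356, 0, 0, 0, -0.337, 0, -0.013, 0.396, 0, 0, 0, -0.442, 0, -0.013, 0.396, 0, 0, 0, -0.442, 0],
)

```text
clock: 13.42
eef_pos: [0.6068, -0.0446, 0.2216]
tool_rot: [0.621, -0.338, -0.462, -0.535]
ft_force: [-0.7, 0.1, -1.4]
grip_width: -0.0
```

```bash
python3 -c "
from h import *
plan(*push(69.5,20.5))
p,d=bot.camera('side');cv2.imwrite('pics/s7.png',cv2.resize(p[100:330,170:420,::-1],None,fx=2.5,fy=2.5))
seq([push(a,max(8,90-a)) for a in np.arange(66.5,35,-3)])
"
```

```text
t=13.42 pos [ 0.6068 -0.0446  0.2216] F [-0.7  0.1 -1.4] w -0.0 q [-0.13  0.21 -0.13  0.89  0.12 -0.33]
shift [ 0.007 -0.01  -0.001] turn [0.003 0.003 0.003] rows 0.1 0.0
[0.006, 0.039, 0.001, 0.003, 0.002, -0.101]
[0.005, 0.079, 0.001, 0.003, 0.002, -0.206]
[0.007, 0.12, 0.001, 0.003, 0.002, -0.311]
[0.011, 0.16, 0.001, 0.003, 0.002, -0.415]
[0.017, 0.2, 0.001, 0.003, 0.002, -0.52]
[0.025, 0.239, 0.001, 0.003, 0.002, -0.625]
[0.035, 0.279, 0.001, 0.003, 0.002, -0.729]
[0.047, 0.317, 0.001, 0.003, 0.002, -0.834]
[0.061, 0.355, 0.001, 0.003, 0.002, -0.939]
[0.077, 0.392, 0.001, 0.003, 0.002, -1.044]
[0.095, 0.428, 0.001, 0.003, 0.002, -1.148]
```

View pics/s7.png

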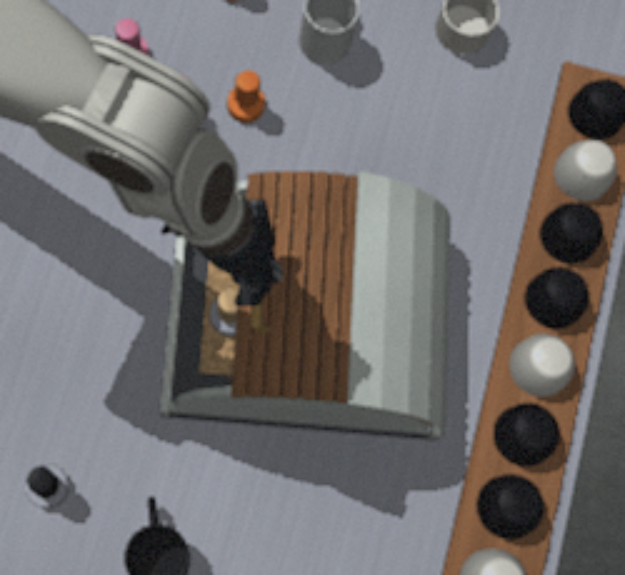

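The cover follows, its edge now at about (245,290), and the tamper is still standing. Continuing along the arc.

Call:
apply_moves(
  targets=[0.006, 0.039, 0, 0, 0, -0.101, 0, 0.005, 0.079, 0, 0, 0, -0.206, 0, 0.007, 0.12, 0, 0, 0, -0.311, 0, 0.011, 0.16, 0, 0, 0, -0.415, 0, 0.017, 0.2, 0, 0, 0, -0.52, 0, 0.025, 0.239, 0, 0, 0, -0.625, 0, 0.035, 0.279, 0, 0, 0, -0.729, 0, 0.047, 0.317, 0, 0, 0, -0.834, 0, 0.061, 0.355, 0, 0, 0, -0.939, 0, 0.061, 0.355, 0, 0, 0, -0.939, 0],
)

```text
clock: 14.3
eef_pos: [0.5328, -0.0609, 0.1735]
tool_rot: [0.681, -0.186, -0.326, -0.629]
ft_force: [-0.4, 0.2, -0.9]
grip_width: -0.0002
```

```bash
python3 -c "
from h import *
plan(*push(42.5,47.5))
p,d=bot.camera('side');cv2.imwrite('pics/s8.png',cv2.resize(p[100:330,170:420,::-1],None,fx=2.5,fy=2.5))
seq([push(a,90-a) for a in np.arange(39.5,14,-3)])
"
```

```text
t=14.30 pos [ 0.5328 -0.0609  0.1735] F [-0.4  0.2 -0.9] w -0.0002 q [-0.33 -0.02 -0.84  0.01  0.39 -0.39]
shift [-0.01  -0.011  0.   ] turn [-0.003  0.006 -0.008] rows 0.1 0.0
[-0.013, 0.038, 0.003, -0.001, 0.005, -0.111]
[-0.013, 0.078, 0.003, -0.001, 0.005, -0.216]
[-0.011, 0.119, 0.003, -0.001, 0.005, -0.321]
[-0.007, 0.159, 0.003, -0.001, 0.005, -0.425]
[-0.001, 0.199, 0.003, -0.002, 0.005, -0.53]
[0.007, 0.238, 0.003, -0.002, 0.005, -0.635]
[0.017, 0.277, 0.003, -0.002, 0.005, -0.74]
[0.029, 0.316, 0.003, -0.002, 0.005, -0.844]
[0.043, 0.354, 0.003, -0.002, 0.005, -0.949]
```

View pics/s8.png

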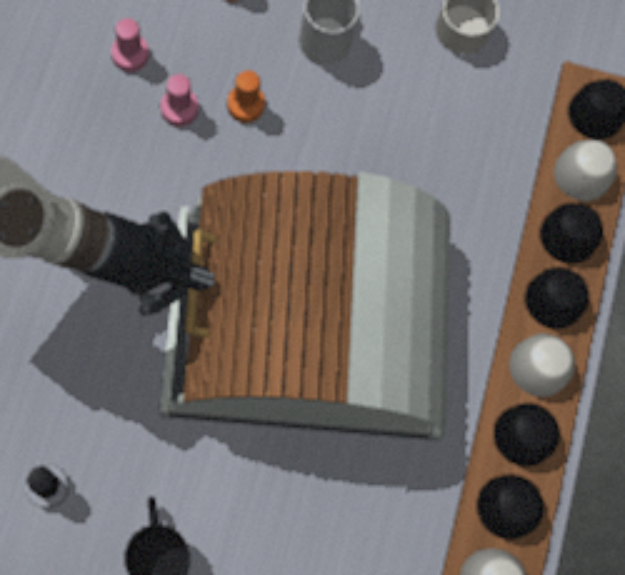

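The cover is more than half shut. Joint 3 is nearing its limit, so I'll switch to pressing vertically from above. Backing out radially first.

Call:
apply_moves(
  targets=[-0.06, 0, 0, 0, 0, 0, 0, -0.14, 0, 0, 0, 0, 0, 0, -0.24, 0, 0, 0, 0, 0, 0, -0.3, 0, 0, 0, 0, 0, 0, -0.3, 0, 0, 0, 0, 0, 0],
)

```text
clock: 14.77
eef_pos: [0.4835, -0.0741, 0.2326]
tool_rot: [0.685, -0.183, -0.322, -0.628]
ft_force: [0.6, -0.4, 0.6]
grip_width: -0.0003
```

```bash
python3 -c "
from h import *
plan(kw([-.15,0,.25]),ori(0))
seq([(kw([-.16,0,.25]),ori(np.radians(20)))])
"
```

```text
t=14.77 pos [ 0.4835 -0.0741  0.2326] F [ 0.6 -0.4  0.6] w -0.0003 q [-0.43 -0.22 -0.81  0.26  0.46 -0.47]
shift [ 0.046 -0.135  0.01 ] turn [ 0.008 -0.006  1.67 ] rows 0.9 6.7
[0.016, -0.108, 0.011, 0.008, -0.005, 0.972]
```

Call:
apply_moves(
  targets=[0, -0.02, 0, 0, 0, 0.2, 0, 0, -0.05, 0, 0, 0, 0.4, 0, 0.01, -0.08, 0, 0, 0, 0.6, 0, 0.016, -0.1, 0.01, 0, 0, 0.8, 0, 0.016, -0.108, 0.01, 0, 0, 0.97, 0, 0.016, -0.108, 0.01, 0, 0, 0.97, 0],
)

```text
clock: 15.27
eef_pos: [0.5074, -0.0649, 0.2478]
tool_rot: [0.62, -0.341, -0.466, -0.531]
ft_force: [1.8, -0.0, 0.6]
grip_width: -0.0
```

```bash
python3 -c "
from h import *
plan(kw([-.146,0,.22]),ori(0))
"
```

```text
t=15.27 pos [ 0.5074 -0.0649  0.2478] F [ 1.8 -0.   0.6] w -0.0 q [-0.21  0.01 -0.28  0.96  0.14 -0.41]
shift [ 0.118  0.001 -0.005] turn [ 0.014 -0.003  0.695] rows 0.7 2.8
```

Call:
apply_moves(
  targets=[0.04, 0, 0, 0, 0, 0.23, 0, 0.08, 0, 0, 0.01, 0, 0.46, 0, 0.118, 0, -0.005, 0.014, 0, 0.695, 0, 0.118, 0, -0.005, 0.014, 0, 0.695, 0, 0.118, 0, -0.005, 0.014, 0, 0.695, 0],
)

```text
clock: 15.68
eef_pos: [0.5126, -0.0641, 0.213]
tool_rot: [-0.547, 0.446, 0.552, 0.444]
ft_force: [-0.1, 0.5, -1.5]
grip_width: 0.0002
```

```bash
python3 -c "
from h import *
o=bot.get_obs();print(KR.inv().apply(o['eef_pos']-K0))
p,d=bot.camera('wrist');cv2.imwrite('pics/w9.png',p[:,:,::-1])
P=wcloud(d,o['eef_pos'],o['tool_rot']);K=KR.inv().apply((P-K0).reshape(-1,3)).reshape(P.shape)
r=np.hypot(K[...,0],K[...,2]-.035);m=(r>.19)&(r<.215)&(abs(K[...,1])<.062)&(abs(K[...,1])>.02)&(K[...,2]>.12)&(K[...,2]<.2)
print('bar',m.sum(),np.median(K[m],0),'a',np.degrees(np.median(np.arctan2(K[m][:,2]-.035,-K[m][:,0]))))
seq([(kw([-.198*np.cos(np.radians(a)),0,.035+.198*np.sin(np.radians(a))+.006]),ori(0)) for a in (45,42,39,36,33,30,27,24,21,18,15,14)])
"
```

```text
[-0.15050646  0.0010024   0.21296346]
bar 2075 [-0.14999488  0.02020393  0.17286285] a 42.738687377570315
[0.135, -0.046, -0.004, -0.006, 0.004, -0.008]
[0.165, -0.017, -0.004, -0.006, 0.004, -0.008]
[0.197, 0.01, -0.004, -0.006, 0.004, -0.008]
[0.23, 0.035, -0.004, -0.006, 0.004, -0.008]
[0.264, 0.058, -0.004, -0.006, 0.004, -0.008]
[0.3, 0.08, -0.004, -0.006, 0.004, -0.008]
[0.336, 0.099, -0.004, -0.006, 0.004, -0.008]
[0.374, 0.117, -0.005, -0.006, 0.004, -0.008]
[0.412, 0.133, -0.005, -0.006, 0.004, -0.008]
[0.451, 0.146, -0.005, -0.006, 0.004, -0.008]
[0.491, 0.158, -0.005, -0.006, 0.004, -0.008]
[0.505, 0.161, -0.005, -0.006, 0.004, -0.008]
```

View pics/w9.png

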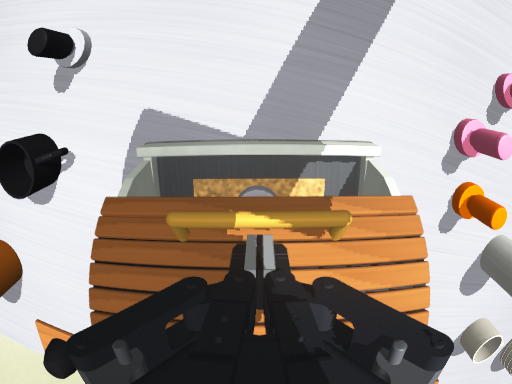

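The bar is at (258,219), with a ≈ 43°, just below the fingertips. Pressing it down along the arc.

Call:
apply_moves(
  targets=[0.08, -0.02, -0.004, 0, 0, 0, 0, 0.135, -0.025, -0.004, 0, 0, 0, 0, 0.165, -0.018, -0.004, 0, 0, 0, 0, 0.197, 0.008, -0.004, 0, 0, 0, 0, 0.23, 0.032, -0.004, 0, 0, 0, 0, 0.264, 0.056, -0.004, 0, 0, 0, 0, 0.3, 0.078, -0.004, 0, 0, 0, 0, 0.336, 0.097, -0.004, 0, 0, 0, 0, 0.374, 0.115, -0.005, 0, 0, 0, 0, 0.374, 0.115, -0.005, 0, 0, 0, 0],
)

```text
clock: 16.57
eef_pos: [0.4807, -0.072, 0.1236]
tool_rot: [-0.548, 0.446, 0.55, 0.446]
ft_force: [-0.4, -0.7, -0.7]
grip_width: 0.0001
```

```bash
python3 -c "
from h import *
o=bot.get_obs();print(o['ft_force'],KR.inv().apply(o['eef_pos']-K0))
p,d=bot.camera('wrist');cv2.imwrite('pics/w10.png',p[:,:,::-1])
P=wcloud(d,o['eef_pos'],o['tool_rot']);K=KR.inv().apply((P-K0).reshape(-1,3)).reshape(P.shape)
r=np.hypot(K[...,0],K[...,2]-.035);m=(r>.19)&(r<.215)&(abs(K[...,1])<.062)&(abs(K[...,1])>.02)&(K[...,2]>.06)&(K[...,2]<.2)
print('bar',m.sum(),np.median(K[m],0),'a',np.degrees(np.median(np.arctan2(K[m][:,2]-.035,-K[m][:,0]))))
seq([(kw([-.198*np.cos(np.radians(a)),0,.035+.198*np.sin(np.radians(a))+.006]),ori(0)) for a in (24,21,18,15,14,13)])
"
```

```text
[-0.43091795 -0.68002689 -0.66132436] [-1.83439447e-01 -9.72037233e-05  1.23648202e-01]
bar 3031 [-0.18323731  0.02030317  0.12233182] a 25.63816674032474
[0.011, -0.005, 0.001, -0.01, 0.002, -0.001]
[0.05, 0.011, 0.001, -0.01, 0.002, -0.001]
[0.089, 0.025, 0.001, -0.01, 0.002, -0.001]
[0.129, 0.036, 0.001, -0.01, 0.002, -0.001]
[0.142, 0.04, 0.001, -0.01, 0.002, -0.001]
[0.155, 0.043, 0.001, -0.01, 0.002, -0.001]
```

View pics/w10.png

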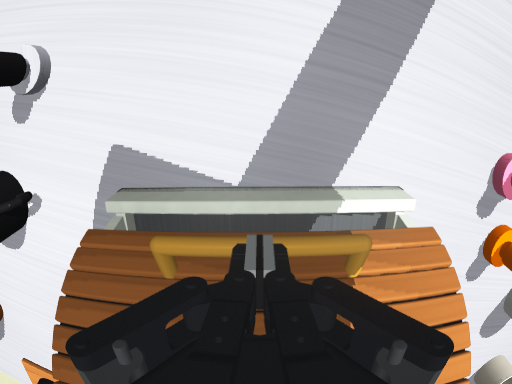

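The bar has moved down to a ≈ 25° and only a small slot remains above the lip. Pressing to the stop.

Call:
apply_moves(
  targets=[0.02, -0.003, 0, 0, 0, 0, 0, 0.05, 0.01, 0, 0, 0, 0, 0, 0.08, 0.02, 0, 0, 0, 0, 0, 0.105, 0.03, 0, 0, 0, 0, 0, 0.13, 0.036, 0, 0, 0, 0, 0, 0.145, 0.036, 0, 0, 0, 0, 0, 0.155, 0.036, 0, 0, 0, 0, 0, 0.155, 0.036, 0, 0, 0, 0, 0],
)

```text
clock: 17.28
eef_pos: [0.4748, -0.0737, 0.0912]
tool_rot: [0.55, -0.445, -0.548, -0.446]
ft_force: [-17.2, 1.7, 52.0]
grip_width: -0.0002
```

```bash
python3 -c "
from h import *
o=bot.get_obs();print(o['ft_force'],KR.inv().apply(o['eef_pos']-K0))
p,d=bot.camera('wrist');cv2.imwrite('pics/w11.png',p[:,:,::-1])
P=wcloud(d,o['eef_pos'],o['tool_rot']);K=KR.inv().apply((P-K0).reshape(-1,3)).reshape(P.shape)
r=np.hypot(K[...,0],K[...,2]-.035);m=(r>.19)&(r<.215)&(abs(K[...,1])<.062)&(abs(K[...,1])>.02)&(K[...,2]>.05)&(K[...,2]<.2)
print('bar',m.sum(),np.median(K[m],0),'a',np.degrees(np.median(np.arctan2(K[m][:,2]-.035,-K[m][:,0]))))
"
```

```text
[-17.2482523    1.69583185  52.04234201] [-0.18952287 -0.00050573  0.0911513 ]
bar 3883 [-0.1930546   0.02036434  0.09188782] a 16.534075057534114
```

View pics/w11.png

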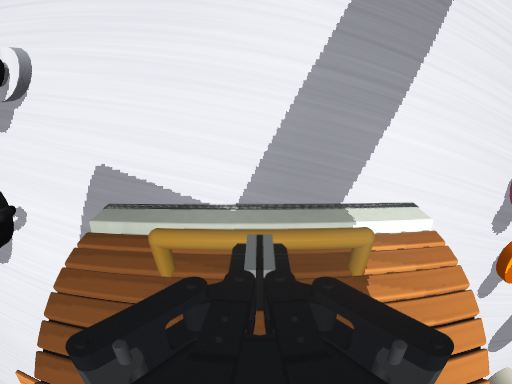

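A 52 N reaction with the tip at z = 0.091 means the cover is on its stop. I'll lift off and check.

Call:
apply_moves(
  targets=[-0.02, 0, 0, 0, 0, 0, 0, -0.06, 0, 0, 0, 0, 0, 0, -0.14, 0.03, 0, 0, 0, 0, 0, -0.26, 0.08, 0, 0, 0, 0, 0, -0.38, 0.16, 0, 0, 0, 0, 0, -0.5, 0.24, 0, 0, 0, 0, 0, -0.6, 0.3, 0, 0, 0, 0, 0, -0.6, 0.3, 0, 0, 0, 0, 0, -0.6, 0.3, 0, 0, 0, 0, 0],
)

```text
clock: 18.08
eef_pos: [0.4018, -0.0894, 0.2357]
tool_rot: [0.549, -0.445, -0.549, -0.446]
ft_force: [0.6, 0.7, 0.0]
grip_width: 0.0002
```

```bash
python3 -c "
from h import *
o=bot.get_obs();print(o['ft_force'],KR.inv().apply(o['eef_pos']-K0))
p,d=bot.camera('wrist')
P=wcloud(d,o['eef_pos'],o['tool_rot']);K=KR.inv().apply((P-K0).reshape(-1,3)).reshape(P.shape)
r=np.hypot(K[...,0],K[...,2]-.035);m=(r>.19)&(r<.215)&(abs(K[...,1])<.055)&(K[...,2]>.05)&(K[...,2]<.2)
print('bar',m.sum(),np.median(K[m],0),'zmax',np.percentile(K[m][:,2],98),'xmin',K[m][:,0].min())
q,_=bot.camera('side')
cv2.imwrite('pics/f.png',np.hstack([cv2.resize(p,(400,300)),cv2.resize(q,(400,300))])[:,:,::-1])
"
```

```text
[0.59303124 0.68207459 0.03842139] [-0.26419935 -0.00056604  0.2356682 ]
bar 815 [-0.1946879   0.01554408  0.09160574] zmax 0.09380305244584414 xmin -0.19899823215501922
```

View pics/f.png

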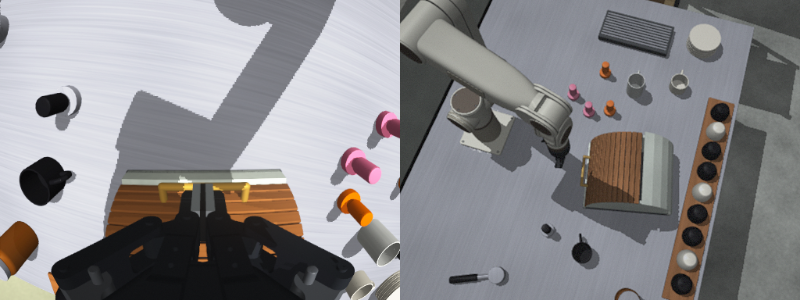

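```bash
python3 -c "
from workcell import bot
print(bot.get_obs()['clock']); print(bot.job_done())"
```

```text
18.1833
the job is handed in; nothing more can be done
None
```

I stood the pale-handled tamper on the cork mat in the keeper, shut the slatted cover down to its stop, and handed the job in at 18.2 s.

**Tamper:** I lowered it until the force showed light contact, about 8 N, and only then opened the gripper. After release, the wrist camera showed it upright, with its top centre at keeper (-0.102, 0, 0.100) m. It was still standing about a third of the way through closing. I could not see it once the cover was shut, so "still standing" at the end rests on nothing having touched it.

**Cover:** I pushed the handle bar from behind, then pressed it down from above. At the end the force rose to 52 N with the fingertips at z = 0.091 m, which matches the bar's height when shut. After lifting off, the bar's top measured 0.092–0.094 m against 0.092 expected. The wrist view shows no gap at the lip, and the force reading is back to about zero. No check failed or disagreed.

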